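# Hold a drawer offcut in the drilling jig

### The job

For mending the sideboard: turn the red knob on the blue drilling jig clockwise until it clicks past its detent and the yellow stop is fully out. Then slide the rebated oak offcut up to the yellow stop and square against the dark fence, and push it diagonally with the fingers in its rebate, forwards and down at once (about 10 newtons each way, never above 60), so that fence and bed are pressed together. Finish while still holding that push, and leave the other things alone.

Things in the scene. Friction and masses are not known exactly. Their poses are not given: they have to be found in the camera images.
- jig: Drilling jig fixed to the table: blue plate 290 x 370 x 12 mm. Origin on the table; x points square into the fence (away from the robot), y along the fence to the left, z up. Black stop housing at jig x 17..87, y -180..-110 mm, top 68 mm above the table, red knob on it. A white tub stands behind the fence.
- jig_bed: The jig's rigid bed of slick white plastic (friction about 0.2), top 18 mm above the table, spanning jig x -110..+90, y -175..+175 mm; same origin and axes as the jig.
- jig_fence: The jig's rigid dark steel fence, over nearly the whole jig width, working face at jig x = +90 mm, top 63 mm above the table; same origin and axes as the jig.
- stop_knob (a joint): Red knob's angle, rad: 0 at the start, growing clockwise from above. A sprung detent resists with up to 0.07 N m; past 0.6 it snaps on to 1.2, its hard end, and stays, its crank pushing the yellow stop out. Bar 46 mm long (along jig x at 0), 13 thick, 36 high, on a 50 mm disc whose top is 76 mm above the table.
- knob_grip (a point): Where to grip the knob: on its vertical turning axis, in the bar, 99 mm above the table, 13 mm below the bar's top. Turns with the knob; at angle 0 its axes are the jig's.
- stop_face (a point): Centre of the yellow stop's end face (44 mm wide, 26 high, starting 2 mm above the bed), facing jig +y. Parked at jig (52, -100, 33) mm; after the click at jig y = -86 mm, where it cannot be pushed back.
- offcut: Loose oak offcut 70 x 160 x 36 mm, 0.2 to 0.33 kg, askew on the bed, short of fence and stop. Origin: centre of underside, y along its length, x to the fence. Far half (x 0..35 mm) is a ridge 36 mm high; near half (x -35..0) is a flat rebate floor 14 mm high, so x = 0 is a 22 mm shoulder facing the robot. Home: origin at jig (55, -6, 18) mm, no yaw to the jig.
- offcut_back (a point): Foot of the middle of the offcut's far face (offcut x +35 mm); against the fence it reads jig x = 90 mm.
- offcut_end (a point): Middle of the ridge's right end face (offcut 17.5, -80, 18 mm): the end that meets the yellow stop, then at jig y = -86 mm.
- dowel_tub: Bystander: white tub, 44 mm across, 35 mm high, on the base plate behind the fence. Origin under its centre.
- mug: Bystander: white mug, 80 mm across, 90 mm high. Origin under its centre.
- glue: Bystander: glue bottle, 50 mm across, 140 mm high. Origin under its centre.
- screwdriver: Bystander: screwdriver lying on the table.
- thermos: Bystander: white flask, 66 mm across, 200 mm high.
Things that resemble listed ones, but are neither listed nor needed, are in the scene too. What is meant by the offcut is not pink or purple, and is the larger of those in its own colour.

How it is judged:
By the outcome, as a careful person would: the job done as asked, in the order asked, and still so for the second after the job is handed in, while the arm keeps its last pose, push and grip.
It also fails if it takes over 72 s, if anything falls off the work surface, if the arm or the gripper's body presses on something with over 40 N, if the wrist force passes 120 N, or if a joint passes its speed limit or range.

### The arm

A 6-joint arm with a two-finger parallel gripper is mounted at the origin on the work surface. World frame = base frame: x ahead of the robot, y to its left, z up, the work surface at z = 0. Lengths are in m, angles in rad, forces in N, time in s.
With the tool pointing down it reaches from about 0.325 to 0.775 m from the base axis. Payload 9.3 kg.
Tool frame: the origin (TCP) lies at the very end of the fingers, on their centre line; the grasp point (between the pads) lies 19 mm behind it; z points along the fingers, y is the line along which they close (so a half turn about z gives the same grasp; the last joint's range is limited). The gripper opens to 85 mm and grips with 20 to 120 N. Pads are 22 mm wide; open, the fingers measure 114 mm over their backs; the gripper's body (76 mm by 85 mm) begins 54 mm behind the grasp point. The pads swing forward as they close: fully open they stand 13 mm farther back than shut.
Start: joints at [1.137, 0.259, 0.021, 1.334, 0, 1.418], TCP at [0.152, 0.528, 0.231] pointing down, gripper open.
Joint ranges: [-3.04, 3.04], [-0.91, 1.82], [-1.04, 1.36], [-1.92, 1.95], [-1.52, 1.45], [-3.14, 3.14]. Speed limits (rad/s): [2.22, 2.22, 2.79, 3.14, 3.14, 3.14].

### API

Orientations are given as a unit quaternion [w, x, y, z].
In Python, from rig import bot gives the robot as it stands.
- The arm moves only by the shell command python3 -m inch 'ROWS' [FORCE]. ROWS is a JSON object of lists of equal length, an entry for each row: "jaw": the closure, from 0 (fully open) to 1 (shut); "slide": the shift along the tool's x, y, z in mm, a list of three; "yaw": the turn about the tool's z in degrees. In form: {"jaw": [jaw, ...], "slide": [[tx, ty, tz], ...], "yaw": [yaw, ...]}. A call has 1 to 20 rows; each row shifts and turns the commanded pose from where the row before left it, along the tool's axes as they then stand; what a row does not reach is not made up. A row lasts 1/10 s, in which the tool goes at most 50 mm and 8.59 degrees, less where a joint would pass 70% of its speed; a pose out of reach is approached as far as the arm can. A call is refused whole if a number of a shift passes 50 or a number of a turn 8.59, either way. A call with a gripper value outside its range is refused whole. The fingers move at their own pace and stop on an object; FORCE is the grip in N (left out, the last holds). Time passes only in rows, so rows that do not move let the fingers close. It gives the time, the measured TCP pose, the force, the opening and the grip force at its end, in the units of the state.
- bot.get_state(): the state, without advancing time (a new reading comes with each control period).
- bot.camera(name): name is "scene" or "top" or "wrist"; returns a dict with "pixels" (384x512x3 uint8, red, green, blue), "intrinsics" (3x3 intrinsics, pixels), "xyz" and "orientation" of the camera in the world; the wrist camera has in their place "T_tool_cam" (4x4, takes a point from camera to tool coordinates, whose origin is the TCP and whose axes are the flange's). Camera axes: x right, y up, looking along -z (the intrinsics and any distortion apply to the point x, -y, -z); pixel columns grow to the right and rows downward; lengths in m; the calibration is good to about 2 mm. A picture is of the moment at which its call begins: read the wrist's pose just before it. There is no depth.
- bot.finish_job(): hands the job in; it is judged then, once.
Trained networks look in a picture, given as the dict that the camera call returned (one of the last four; its "shot" number tells which), for a name from the list of things; names that differ only in an ending like _2 or _b are one class to them, and where a whole thing is asked for, a point or a joint stands for the part that bears it (a point fixed in the world has none). Each returns a list of dicts, best first, with "p" (0 to 1); they miss things now and then, are a little off and sometimes report something else, mostly with a low value. They report only what shows in the picture. A call takes as long as a camera call. They do not tell look-alikes from the thing itself.
- bot.recognise(label, picture): "rect" ([left, top, right, bottom] in pixels, round what is visible of it).
The state is a dict: "t": time; "q": joint angles; "dq": joint speeds; "tau": joint torques, N m; "eef_pos": TCP position; "tool_rot": TCP orientation; "force": force on the tool from outside, world axes, zero at the start; "wrist_torque": the same for the moment, N m; "opening": finger opening in m; "gripper_force": force on a finger pad.
Only numpy, scipy, OpenCV 4.12 (cv2) and the standard library are available. Lean on these libraries where they do the work, as an engineer would, in place of code of your own. Each camera call takes 0.05 s, during which the arm holds its last target. There are 200 camera calls.

## Working session

There is one attempt and no reset: what is moved stays moved. The work goes in short steps, Python scripts to look and compute and a shell command to move; the robot and the scene stay as the last step left them, time stands still between calls to the robot, and variables do not carry over. Pictures are saved under pics/ and viewed, at most 10 in all, crops included, and the job is handed in when it is done.

```bash
ls; mkdir -p pics
python3 - <<'E'
from rig import bot
import cv2,numpy as np
s=bot.get_state();print(s)
for n in("top","scene"):
    p=bot.camera(n);cv2.imwrite(f"pics/{n}0.png",p["pixels"][:,:,::-1])
    print(n,p["intrinsics"],p["xyz"],p["orientation"],[k for k in p])
    for l in("jig","jig_bed","jig_fence","stop_knob","offcut","stop_face","mug","glue","screwdriver","thermos","dowel_tub"):
        print(l,[(np.round(r["rect"]).tolist(),round(r["p"],2)) for r in bot.recognise(l,p)][:4])
E
```

```text
pics
{'t': 0.0, 'q': array([ 1.13741115e+00,  2.58102032e-01,  2.22132666e-02,  1.33393914e+00,
       -8.21209183e-06,  1.41819788e+00]), 'dq': array([ 3.70509421e-04,  3.34275484e-04,  8.05400456e-04, -9.37077533e-04,
       -9.01915003e-05, -6.71655754e-04]), 'tau': array([-6.98645390e-02, -5.12047470e+01,  3.17294526e+01, -3.46606839e-01,
       -2.24966549e-03,  8.21462570e-03]), 'eef_pos': array([0.15249287, 0.52862199, 0.23183069]), 'tool_rot': array([1.43779205e-04, 1.39932609e-01, 9.90160911e-01, 4.62387926e-04]), 'force': array([ 0.30618456, -0.30163165, -0.24895377]), 'wrist_torque': array([ 0.03402784,  0.02832001, -0.01634206]), 'gripper_force': 3.9812340546632186, 'opening': 0.08517268141531113}
top [[454.18839136   0.         256.62308154]
 [  0.         454.18839136 190.68706402]
 [  0.           0.           1.        ]] [ 0.22969911 -0.01356386  1.44145457] [ 0.70984219  0.05910789 -0.06622875 -0.69874465] ['pixels', 'intrinsics', 'xyz', 'orientation', 'shot']
jig [([199.0, 104.0, 335.0, 221.0], 0.86)]
jig_bed [([209.0, 137.0, 332.0, 213.0], 0.8), ([397.0, 206.0, 42
[... 835 characters left out ...]
, 'xyz', 'orientation', 'shot']
jig [([159.0, 194.0, 301.0, 267.0], 0.56)]
jig_bed [([188.0, 191.0, 297.0, 228.0], 0.69)]
jig_fence [([167.0, 223.0, 296.0, 250.0], 0.61)]
stop_knob [([175.0, 196.0, 194.0, 217.0], 0.62), ([399.0, 210.0, 437.0, 252.0], 0.41)]
offcut [([312.0, 258.0, 368.0, 302.0], 0.65), ([338.0, 186.0, 391.0, 212.0], 0.64), ([226.0, 160.0, 243.0, 183.0], 0.6), ([224.0, 209.0, 288.0, 229.0], 0.57)]
stop_face []
mug [([399.0, 208.0, 435.0, 252.0], 0.85)]
glue [([145.0, 137.0, 162.0, 176.0], 0.69)]
screwdriver [([105.0, 181.0, 129.0, 195.0], 0.52), ([176.0, 195.0, 193.0, 219.0], 0.19)]
thermos [([414.0, 220.0, 451.0, 303.0], 0.8)]
dowel_tub [([272.0, 238.0, 290.0, 261.0], 0.71)]
```

Run:
```python
import cv2
a=cv2.imread("pics/top0.png");
cv2.imwrite("pics/top0c.png",cv2.resize(a[90:290,70:440],(799,432),interpolation=cv2.INTER_CUBIC))
```

```text
(no output)
```

View pics/top0c.png

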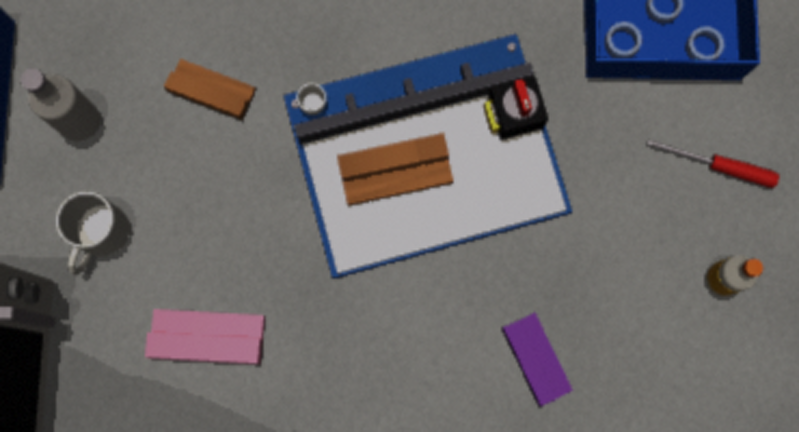

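The brown/oak piece on the bed (top image around 252,167) is the candidate. The look-alikes are the smaller brown piece (168,131), the pink one (166,245) and the purple one (318,255). I choose the brown one on the bed because it is the larger of the two brown pieces. Next I fit the jig's pose.

```bash
cat > h.py <<'E'
import numpy as np,cv2
from scipy.spatial.transform import Rotation as R
from scipy.optimize import least_squares
from rig import bot
def rot(q): return R.from_quat(np.r_[q[1:],q[0]]).as_matrix()
def cam(n):
    s=bot.get_state();p=bot.camera(n)
    if n=="wrist":
        T=np.eye(4);T[:3,:3]=rot(s["tool_rot"]);T[:3,3]=s["eef_pos"];T=T@np.array(p["T_tool_cam"])
        p["xyz"],p["M"]=T[:3,3],T[:3,:3]
    else: p["M"]=rot(p["orientation"])
    return p
def proj(P,p):
    c=(np.atleast_2d(P)-p["xyz"])@p["M"]*[1,-1,-1]
    u=c@np.array(p["intrinsics"]).T
    return u[:,:2]/u[:,2:]
def ray(uv,p,z):
    d=np.linalg.inv(p["intrinsics"])@np.r_[uv,1]*[1,-1,-1]
    d=p["M"]@d; return p["xyz"]+d*(z-p["xyz"][2])/d[2]
def jig2w(P,j):
    P=np.atleast_2d(P);c,s=np.cos(j[2]),np.sin(j[2])
    return np.c_[j[0]+c*P[:,0]-s*P[:,1],j[1]+s*P[:,0]+c*P[:,1],P[:,2]]
E
python3 - <<'E'
from h import *
p=cam("top");im=p["pixels"].astype(int)
r,g,b=im[...,0],im[...,1],im[...,2]
w=((im.min(2)>130)).astype(np.uint8);w[:120]=0;w[225:]=0;w[:,:200]=0;w[:,340:]=0
red=((r>120)&(g<60)&(b<60));red[:120]=0;red[150:]=0;red[:,:290]=0;red[:,330:]=0
ys,xs=np.nonzero(red);k=np.array([xs.mean(),ys.mean()]);print("knob",k,len(xs),im[170,300])
c=max(cv2.findContours(w,0,1)[0],key=cv2.contourArea);h=cv2.convexHull(c)
print(cv2.approxPolyDP(h,3,True)[:,0].tolist())
br=((r>90)&(b<70)&(r-b>50)&(g>30)&(g<r*.75)).astype(np.uint8)
for c in cv2.findContours(br,0,1)[0]:
    if cv2.contourArea(c)>100: print(cv2.contourArea(c),cv2.minAreaRect(c))
E
```

```text
knob [311.35  131.975] 40 [175 173 175]
[[320, 151], [331, 186], [226, 215], [211, 158], [292, 136]]
450.0 ((254.02166748046875, 173.79965209960938), (10.578996658325195, 49.156219482421875), 77.73522186279297)
440.0 ((251.541748046875, 161.83963012695312), (10.167706489562988, 49.44529342651367), 78.02386474609375)
491.0 ((166.427734375, 129.87722778320312), (38.803489685058594, 14.595808029174805), 20.85445785522461)
193.5 ((268.16644287109375, 60.00616455078125), (7.365320682525635, 30.275537490844727), 2.12109637260437)
```

Run:
```python
from h import *
p=cam("top")
P=np.array([[-110,175,18],[-110,-175,18],[52,-145,108]])/1e3
uv=np.array([[226.,215.5],[331.5,186.5],[311.4,132]])
f=least_squares(lambda j:(proj(jig2w(P,j),p)-uv).ravel(),[.3,0,0]);j=f.x
print(j,np.degrees(j[2]),f.fun.round(2))
print("knob w",jig2w([[.052,-.145,.099]],j))
c=ray([254,173.8],p,.032);d=ray([251.5,161.8],p,.054);print("offcut near,far",c,d)
s=bot.get_state();print(s["eef_pos"],rot(s["tool_rot"]).round(3))
print(bot.camera("wrist")["T_tool_cam"],)
```

```text
[ 0.56010772 -0.06625998  0.291566  ] 16.705501272098694 [-0.15 -0.11  0.11 -0.71  0.04  0.79]
knob w [[ 0.65159366 -0.19019271  0.099     ]]
offcut near,far [ 0.53693883 -0.01680837  0.032     ] [ 0.57052979 -0.00830398  0.054     ]
[0.15248084 0.5286081  0.2318167 ] [[-0.961  0.277  0.   ]
 [ 0.277  0.961  0.001]
 [-0.     0.001 -1.   ]]
[[-3.53304309e-04  9.55747785e-01  2.94187094e-01  7.51851274e-02]
 [ 9.99999918e-01  2.79003149e-04  2.94532422e-04 -9.63299338e-04]
 [ 1.99419585e-04  2.94187174e-01 -9.55747805e-01 -1.43108301e-01]
 [ 0.00000000e+00  0.00000000e+00  0.00000000e+00  1.00000000e+00]]
```

```bash
python3 -m inch '{"jaw":[0,0,0,0,0,0,0,0,0,0,0,0,0,0,0,0,0,0,0,0],"slide":[[-10,-8,0],[-20,-16,0],[-32,-26,0],[-34,-27,0],[-34,-27,0],[-34,-27,0],[-34,-27,0],[-34,-27,0],[-34,-27,0],[-34,-27,0],[-34,-27,0],[-34,-27,0],[-34,-27,0],[-34,-27,0],[-34,-27,0],[-34,-27,0],[-34,-27,0],[-34,-27,0],[-20,-16,0],[-8,-8,0]],"yaw":[0,0,0,0,0,0,0,0,0,0,0,0,0,0,0,0,0,0,0,0]}' 40
python3 -m inch '{"jaw":[0,0,0,0,0,0,0],"slide":[[0,0,0],[0,0,0],[0,0,0],[0,0,0],[0,0,0],[0,0,0],[0,0,0]],"yaw":[-6,-8,-8,-8,-2.8,0,0]}'
python3 - <<'E'
from h import *
p=cam("wrist");cv2.imwrite("pics/w1.png",p["pixels"][:,:,::-1])
print(p["intrinsics"],bot.get_state()["eef_pos"],bot.get_state()["q"])
j=[.5601,-.06626,.29157]
print(proj(jig2w(np.array([[52,-145,112],[-110,175,18],[-110,-175,18],[90,-86,18],[52,-100,33]])/1e3,j),p).round(1))
for l in("offcut","stop_knob","stop_face"): print(l,[(np.round(r["rect"]).tolist(),round(r["p"],2)) for r in bot.recognise(l,p)][:3])
E
```

```text
t: 3.35
eef_pos: [0.5967, -0.1001, 0.2289]
tool_rot: [-0.002, 0.141, 0.99, 0.0]
force: [-0.4, 1.4, -8.4]
opening: 0.0856
gripper_force: 0.0
t: 4.05
eef_pos: [0.5957, -0.0975, 0.2309]
tool_rot: [-0.0, -0.145, 0.989, 0.0]
force: [1.7, 0.6, -8.2]
opening: 0.0857
gripper_force: 0.0
[[328.61029365   0.         261.07514883]
 [  0.         328.61029365 191.53629571]
 [  0.           0.           1.        ]] [ 0.59584264 -0.09759991  0.23096746] [-3.01291294e-01  3.52533810e-01  1.56418773e-01  1.37547707e+00
  5.09122494e-05 -5.91728831e-01]
[[139.1 216.4]
 [480.5  27. ]
 [124.3  27.5]
 [222.2 217.3]
 [206.5 189.7]]
offcut [([273.0, 113.0, 437.0, 195.0], 0.93), ([191.0, 169.0, 212.0, 212.0], 0.72), ([462.0, 259.0, 510.0, 316.0], 0.59)]
stop_knob [([128.0, 179.0, 180.0, 238.0], 0.89)]
stop_face [([192.0, 168.0, 210.0, 213.0], 0.67), ([398.0, 252.0, 443.0, 292.0], 0.61), ([275.0, 118.0, 439.0, 198.0], 0.25)]
```

View pics/w1.png

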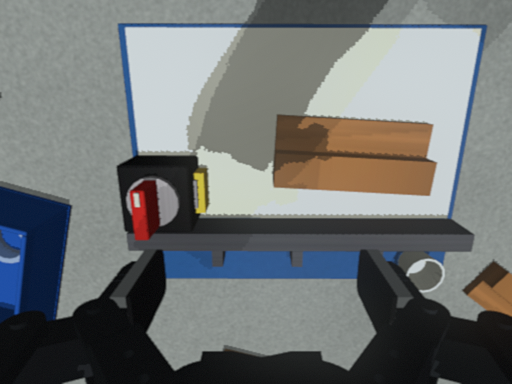

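Wrist picture: the knob bar is centred near (140,214), the yellow stop at (200,190) and the fence at row ~230. The oak offcut spans (273–437, 113–195), with its rebate towards the robot (upper in the picture). The jig projections agree with it. Now I refine the poses.

```bash
cat >> h.py <<'E'
def masks(p):
    im=p["pixels"].astype(int);r,g,b=im[...,0],im[...,1],im[...,2]
    oak=((r>60)&(r-b>40)&(g<r*.72)&(g>r*.32)).astype(np.uint8)
    red=((r>90)&(g<r*.3)&(b<r*.3)).astype(np.uint8)
    return oak,red
def big(m,near):
    cs=[c for c in cv2.findContours(m,0,1)[0] if cv2.contourArea(c)>60]
    return min(cs,key=lambda c:np.hypot(*(c[:,0].mean(0)-near)))
PRO=np.array([[x,y,z] for y in(-80,80) for x,z in((-35,0),(-35,14),(0,36),(35,36),(35,0))])/1e3
BAR=np.array([[x,y,z] for y in(-6.5,6.5) for x in(-23,23) for z in(76,112)])/1e3
def fitsil(c,pts,x0,p,shape):
    obs=np.zeros((384*2,512*2),np.uint8);h=cv2.convexHull(c).astype(np.float32)[:,0]
    def cost(v):
        q=cv2.convexHull(proj(jig2w(pts,v),p).astype(np.float32))
        a,_=cv2.intersectConvexConvex(q,h.reshape(-1,1,2))
        return 1-a/(cv2.contourArea(q)+cv2.contourArea(h)-a)
    from scipy.optimize import minimize
    f=minimize(cost,x0,method="Nelder-Mead",options=dict(initial_simplex=np.array([x0]+[np.add(x0,d) for d in np.diag([.01,.01,.1])]),xatol=1e-5,fatol=1e-6,maxiter=400))
    return f.x,f.fun
def injig(v,j):
    d=np.subtract(v[:2],j[:2]);c,s=np.cos(j[2]),np.sin(j[2])
    return np.r_[(c*d[0]+s*d[1])*1e3,(-s*d[0]+c*d[1])*1e3,np.degrees(v[2]-j[2])]
def cmdrel(w,s=None):  # tool-axis shift (mm) from the present TCP to world point w
    s=s or bot.get_state();return rot(s["tool_rot"]).T@(np.asarray(w)-s["eef_pos"])*1e3
J=np.array([.5601,-.06626,.29157])
E
python3 - <<'E'
from h import *
p=cam("wrist");oak,red=masks(p)
off=PRO+[0,0,.018]
c=big(oak,(355,155));print("oak rect",cv2.boundingRect(c),cv2.contourArea(c))
v,f=fitsil(c,off,[.55,-.01,J[2]],p,0);print("offcut",v,f,"in jig",injig(v,J))
c=big(red,(140,210));print("red",cv2.boundingRect(c))
v,f=fitsil(c,BAR,[.6516,-.19,J[2]],p,0);print("bar",v,f,"in jig",injig(v,J))
s=bot.get_state();print("to knob",cmdrel([v[0],v[1],.083]),"mod",cmdrel([.6516,-.1902,.083]),s["force"],s["wrist_torque"],R.from_matrix(rot(s["tool_rot"])).as_euler("zyx",degrees=True))
# bed edges
g=p["pixels"].min(2);w=(g>150).astype(np.uint8)
h=cv2.convexHull(np.vstack([c for c in cv2.findContours(w[:220,100:500],0,1)[0] if cv2.contourArea(c)>500]))
print((cv2.approxPolyDP(h,3,True)[:,0]+[100,0]).tolist())
P=np.array([[-110,175,18],[-110,-175,18],[87,-180,68],[17,-180,68],[17,-110,68],[90,170,63],[90,-90,63]])/1e3
print(proj(jig2w(P,J),p).round(1).tolist())
E
```

```text
oak rect (327, 128, 82, 27) 965.5
offcut [ 0.57359831  0.03862404 -0.66780649] 0.8310886137368054 in jig [ 43.07817403  96.57710069 -54.96822409]
red (131, 190, 19, 49)
bar [ 0.65512109 -0.19239092  0.08507176] 0.5378239532666449 in jig [  54.75347432 -148.12181736  -11.83147781]
to knob [ -29.43930272 -107.3910261   148.22424126] mod [ -26.69527627 -104.28160496  148.22467569] [-0.0421522   0.97973159 -8.218901  ] [ 0.2309711  -0.13345271 -0.00957118] [ 1.63319041e+02 -6.36212568e-03 -1.79998864e+02]
[[481, 29], [446, 215], [203, 213], [139, 150], [126, 27]]
[[481.2, 26.7], [125.0, 27.1], [124.4, 232.3], [115.4, 164.7], [189.0, 164.6], [466.2, 232.7], [214.0, 232.9]]
```

```bash
cat >> h.py <<'E'
def masks(p):
    h=cv2.cvtColor(p["pixels"],cv2.COLOR_RGB2HSV)
    oak=cv2.inRange(h,(4,90,25),(18,255,255))
    red=cv2.inRange(h,(0,150,40),(3,255,255))|cv2.inRange(h,(170,150,40),(180,255,255))
    k=np.ones((3,3),np.uint8)
    return cv2.morphologyEx(oak,cv2.MORPH_CLOSE,np.ones((5,5),np.uint8)),red
E
python3 - <<'E'
from h import *
p=cam("wrist");oak,red=masks(p)
c1=big(oak,(355,155));print("oak rect",cv2.boundingRect(c1),cv2.contourArea(c1))
v,f=fitsil(c1,PRO+[0,0,.018],[.56,-.01,J[2]],p,0);print("offcut",v,f,"in jig",injig(v,J))
c=big(red,(140,210));print("red",cv2.boundingRect(c))
b,f=fitsil(c,BAR,[.6516,-.19,J[2]],p,0);print("bar",b,f,"in jig",injig(b,J))
im=cv2.resize(p["pixels"][:,:,::-1],None,fx=2.2,fy=2.2,interpolation=cv2.INTER_CUBIC)
def dr(P,j,col):
    for u in (proj(jig2w(np.array(P),j),p)*2.2+.6): cv2.circle(im,tuple(np.int32(u.round())),3,col,-1)
H=np.array([[x,y,z] for x in(17,87) for y in(-180,-110) for z in(68,)]+[[90,170,63],[90,-90,63]])/1e3
dr(H,J,(0,255,0));dr(BAR+[.052,-.145,0],J,(255,255,0));dr(PRO+[0,0,.018],v,(255,0,255))
cv2.imwrite("pics/w1c.png",im[22:572,220:1012])
E
```

```text
oak rect (275, 115, 162, 80) 10867.5
offcut [ 0.55716775 -0.01194477  0.2219856 ] 0.03245774478311303 in jig [12.80476014 52.86568206 -3.98689263]
red (131, 181, 29, 59)
bar [ 0.65301578 -0.1908026   0.1888491 ] 0.1201607823330787 in jig [  53.19360057 -145.99535342   -5.885474  ]
```

View pics/w1c.png

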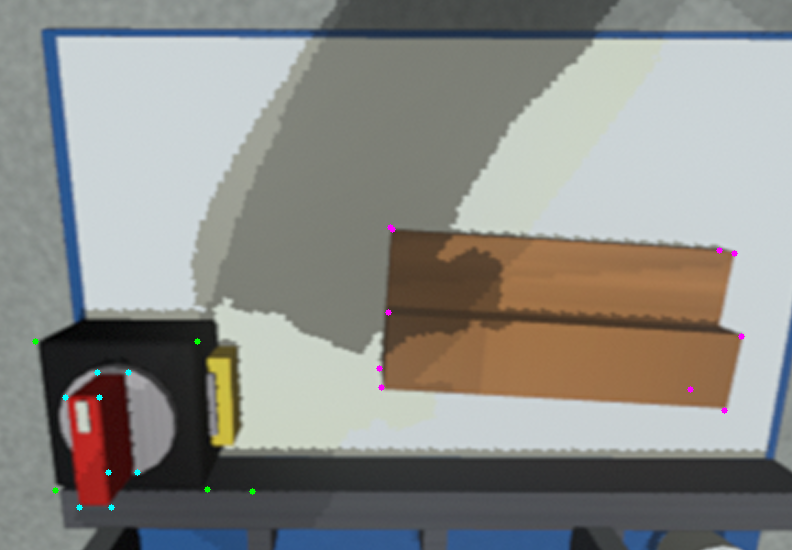

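The crop confirms the choice: larger oak piece, rebate facing the robot, and the fit matches its corners. Offcut in the jig frame: (12.8, 52.9) mm, yaw −4°. Now to the knob.

```bash
python3 -m inch '{"jaw":[0,0,0,0,0,0,0,0,0,0,0,0],"slide":[[-7,-26,0],[-7,-26,0],[-7,-26,0],[-5.7,-25.5,0],[0,0,0],[0,0,20],[0,0,30],[0,0,30],[0,0,30],[0,0,22],[0,0,10],[0,0,0]],"yaw":[0,0,0,0,0,0,0,0,0,0,0,0]}' 40
python3 - <<'E'
from h import *
s=bot.get_state();print(cmdrel(jig2w([.052,-.1442,.083],J)[0]),s["force"])
p=cam("wrist");cv2.imwrite("pics/w2.png",p["pixels"][:,:,::-1])
E
```

```text
t: 5.55
eef_pos: [0.6508, -0.1888, 0.0883]
tool_rot: [-0.001, -0.145, 0.989, 0.001]
force: [-0.8, -0.3, -7.0]
opening: 0.0853
gripper_force: 0.0
[-0.3936981  -0.79551732  5.24986279] [-0.81395863 -0.26863151 -7.04153058]
```

View pics/w2.png

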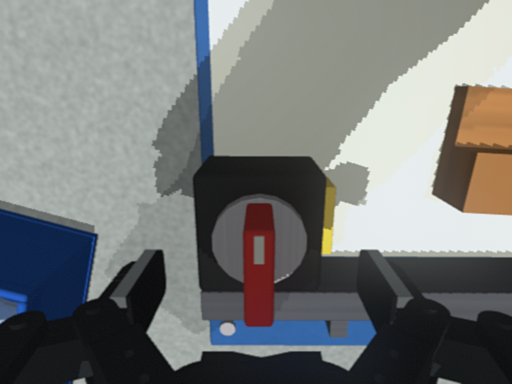

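The knob bar (259,265) sits centred between the fingers and parallel to the pads. Next I lower the last few mm and close.

```bash
python3 -m inch '{"jaw":[0,0.5,1,1,1,1,1,1,1],"slide":[[0,0,3],[0,0,0],[0,0,0],[0,0,0],[0,0,0],[0,0,0],[0,0,0],[0,0,0],[0,0,0]],"yaw":[0,0,0,0,0,0,0,0,0]}' 40
```

```text
t: 6.5
eef_pos: [0.6516, -0.1897, 0.0865]
tool_rot: [0.0, -0.145, 0.989, -0.0]
force: [0.0, 0.0, -5.0]
opening: 0.0126
gripper_force: 40.5
```

```bash
python3 -m inch '{"jaw":[1,1,1,1,1,1,1,1,1,1,1,1,1,1,1,1],"slide":[[0,0,0],[0,0,0],[0,0,0],[0,0,0],[0,0,0],[0,0,0],[0,0,0],[0,0,0],[0,0,0],[0,0,0],[0,0,0],[0,0,0],[0,0,0],[0,0,0],[0,0,0],[0,0,0]],"yaw":[4,5,5,5,5,5,5,5,5,5,5,5,5,5,2,0]}'
python3 - <<'E'
from h import *
s=bot.get_state();print(s["wrist_torque"],s["force"],injig([*s["eef_pos"][:2],0],J),np.degrees(R.from_matrix(rot(s["tool_rot"])).as_euler("zyx")))
E
```

```text
t: 8.1
eef_pos: [0.6517, -0.1896, 0.0866]
tool_rot: [0.0, 0.456, 0.89, -0.0]
force: [-0.2, -1.0, -5.1]
opening: 0.0125
gripper_force: 43.9
[-0.02044153  0.05583598  0.93025293] [-0.24621809 -1.01996903 -5.11625567] [  52.24307079 -144.45561647  -16.70573043] [-1.25749754e+02  2.42836404e-02  1.79974826e+02]
```

The knob turned about 71° and is against its hard end (0.93 N m). Release, lift and look.

```bash
python3 -m inch '{"jaw":[1,0.6,0.4,0.4,0.4,0.4,0.4,0.4,0.4,0.4,0.4,0.4],"slide":[[0,0,0],[0,0,0],[0,0,0],[0,0,0],[0,0,-20],[0,0,-30],[0,0,-40],[0,0,-30],[0,0,-10],[0,0,0],[0,0,0],[0,0,0]],"yaw":[-2,0,0,0,0,0,0,0,0,0,0,0]}'
python3 -m inch '{"jaw":[0.4,0.4,0.4,0.4,0.4,0.4,0.4,0.4],"slide":[[0,0,0],[0,0,0],[0,0,0],[0,0,0],[15,0,0],[20,0,0],[15,0,0],[0,0,0]],"yaw":[6,6,6,6,0,0,0,0]}'
python3 - <<'E'
from h import *
p=cam("wrist");cv2.imwrite("pics/w3.png",p["pixels"][:,:,::-1])
print(bot.get_state()["q"])
print("stop out/parked",proj(jig2w(np.array([[30,-86,46],[74,-86,46],[30,-100,46],[74,-100,46]])/1e3,J),p).round(1).tolist())
E
```

```text
t: 9.3
eef_pos: [0.6509, -0.1892, 0.2141]
tool_rot: [-0.002, 0.441, 0.898, -0.0]
force: [0.0, 0.6, -8.6]
opening: 0.0513
gripper_force: 0.0
t: 10.1
eef_pos: [0.639, -0.1378, 0.2168]
tool_rot: [-0.0, 0.616, 0.788, 0.0]
force: [0.9, 0.3, -7.8]
opening: 0.0513
gripper_force: 0.0
[-3.42034434e-01  4.44725783e-01  2.65587935e-01  1.39120308e+00
  9.51942076e-06  9.85921580e-01]
stop out/parked [[235.8, 165.8], [280.9, 163.7], [236.8, 179.6], [281.3, 177.6]]
```

View pics/w3.png

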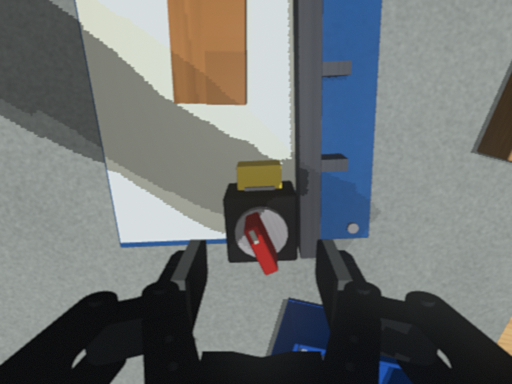

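The yellow stop's edge is at row ~162, where the fully-out position projects (165; parked would be 179), and the knob bar is turned about 70°. Next is the offcut: grip its ridge loosely and drag it towards the stop.

Run:
```python
from h import *
v=np.array([.55717,-.01194,.22199])
s=bot.get_state();A=rot(s["tool_rot"]);th=np.degrees(np.arctan2(A[1,1],A[0,1]))
print("tool y heading",th,"yaw needed",th-np.degrees(v[2]))
for x in(0,.0175): print(cmdrel(jig2w([x,0,.1],v)[0]), jig2w([x,0,.036],v))
```

```text
tool y heading 13.91372781239962 yaw needed 1.1946377182904744
[142.99958937 -49.27667674 116.73817184] [[ 0.55717 -0.01194  0.036  ]]
[142.63473613 -31.78048186 116.74499597] [[ 0.57424057 -0.008087    0.036     ]]
```

```bash
python3 -m inch '{"jaw":[0.4,0.4,0.4,0.4,0.4,0.4,0.4,0.4,0.4,0.4,0.4],"slide":[[22,-5,0],[36,-8,0],[40,-9,0],[30,-7,0],[14.6,-2.8,0],[0,0,20],[0,0,30],[0,0,35],[0,0,25],[0,0,0],[0,0,0]],"yaw":[0,0,0,0,0,1.2,0,0,0,0,0]}'
python3 - <<'E'
from h import *
v=np.array([.55717,-.01194,.22199])
print(cmdrel(jig2w([.0175,0,.036],v)[0]))
p=cam("wrist");oak,_=masks(p)
cs=[c for c in cv2.findContours(oak,0,1)[0]];c=max(cs,key=cv2.contourArea);print(cv2.boundingRect(c))
f=fitsil(c,PRO+[0,0,.018],v,p,0);print(f,injig(f[0],J))
cv2.imwrite("pics/w4.png",p["pixels"][:,:,::-1])
E
```

```text
t: 11.25
eef_pos: [0.5754, -0.0103, 0.1068]
tool_rot: [0.0, 0.626, 0.78, -0.0]
force: [0.5, 0.9, -7.7]
opening: 0.0512
gripper_force: 0.0
[ 2.40149585 -0.62072383 70.77407911]
(176, 75, 113, 240)
(array([ 0.55676259, -0.01214352,  0.24069773]), np.float64(0.031998254038932084)) [12.35956917 52.79178535 -2.91476626]
```

View pics/w4.png

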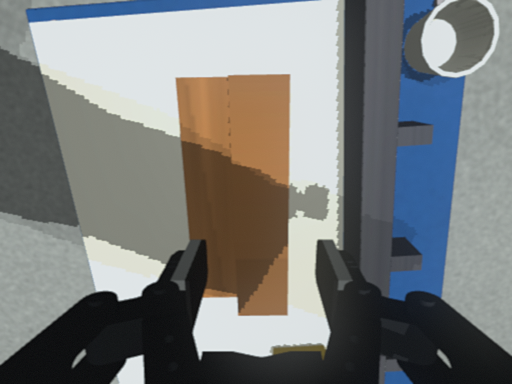

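Ridge (columns 230–290) is centred between the fingers (205 and 318), and the far finger clears the fence (338). Down and grip gently.

```bash
python3 -m inch '{"jaw":[0.4,0.4,0.4,0.4,0.4,0.5,0.6,1,1,1,1],"slide":[[2,0,20],[0,0,25],[0,0,17],[0,0,6],[0,0,0],[0,0,0],[0,0,0],[0,0,0],[0,0,0],[0,0,0],[0,0,0]],"yaw":[0,0,0,0,0,0,0,0,0,0,0]}' 25
python3 - <<'E'
from h import *
s=bot.get_state();A=rot(s["tool_rot"]);print(injig([*s["eef_pos"][:2],np.arctan2(A[1,1],A[0,1])],J),s["force"])
E
```

```text
t: 12.4
eef_pos: [0.5754, -0.0082, 0.0398]
tool_rot: [0.001, 0.626, 0.78, 0.001]
force: [-1.9, 0.1, 6.5]
opening: 0.0347
gripper_force: 26.0
[31.38997346 51.24190149 -4.19067341] [-1.8746521   0.14371923  6.52736038]
```

```bash
python3 -m inch '{"jaw":[1,1,1,1,1,1,1,1,1,1,1,1,1,1],"slide":[[0,0,-1],[0,0,0],[0,0,0],[-4,1,0],[-8,2,0],[-8,2,0],[-8,2,0],[-8,2,0],[-8,2,0],[-6,2,0],[-3,0,0],[-1,0,0],[0,0,0],[0,0,0]],"yaw":[-2,-2.2,0,0,0,0,0,0,0,0,0,0,0,0]}'
python3 - <<'E'
from h import *
s=bot.get_state();A=rot(s["tool_rot"]);t=injig([*s["eef_pos"][:2],np.arctan2(A[1,1],A[0,1])],J);print(t,s["force"])
p=cam("wrist");oak,_=masks(p)
c=max(cv2.findContours(oak,0,1)[0],key=cv2.contourArea);print(cv2.boundingRect(c))
f=fitsil(c,PRO+[0,0,.018],[*(jig2w([t[0]/1e3-.0175,t[1]/1e3+.001,0],J)[0][:2]),J[2]],p,0);print(f,injig(f[0],J))
E
```

```text
t: 13.8
eef_pos: [0.6032, -0.056, 0.0399]
tool_rot: [0.001, 0.597, 0.802, 0.0]
force: [-0.1, 3.9, 5.7]
opening: 0.0345
gripper_force: 26.5
[ 4.41870410e+01 -2.53607716e+00 -1.23166422e-02] [-0.05205574  3.86504758  5.73591172]
(139, 72, 167, 286)
(array([ 0.58578771, -0.06063406,  0.30431006]), np.float64(0.14588124787460466)) [26.22073399 -1.99560756  0.72995167]
```

```bash
python3 -m inch '{"jaw":[1,1,1,1,1],"slide":[[-2,0,0],[-1,0,0],[-1,0,0],[0,0,0],[0,0,0]],"yaw":[0,0,0,0,0]}'
python3 -m inch '{"jaw":[1,1,1,1],"slide":[[-1,0,0],[-0.5,0,0],[0,0,0],[0,0,0]],"yaw":[0,0,0,0]}'
```

```text
t: 14.35
eef_pos: [0.6039, -0.0594, 0.0398]
tool_rot: [0.0, 0.597, 0.802, 0.0]
force: [-0.9, 4.6, 5.7]
opening: 0.0345
gripper_force: 26.7
t: 14.75
eef_pos: [0.6043, -0.0607, 0.0398]
tool_rot: [0.0, 0.597, 0.802, 0.001]
force: [-1.7, 6.7, 6.5]
opening: 0.0344
gripper_force: 26.7
```

```bash
python3 -m inch '{"jaw":[1,1,1,1],"slide":[[-1,0,0],[0,0,0],[0,0,0],[0,0,0]],"yaw":[0,0,0,0]}'
python3 -m inch '{"jaw":[1,1,1,1],"slide":[[-1,0,0],[0,0,0],[0,0,0],[0,0,0]],"yaw":[0,0,0,0]}'
python3 - <<'E'
from h import *
s=bot.get_state();A=rot(s["tool_rot"]);t=injig([*s["eef_pos"][:2],np.arctan2(A[1,1],A[0,1])],J);print(t,s["force"],s["wrist_torque"])
E
```

```text
t: 15.15
eef_pos: [0.6043, -0.0609, 0.0398]
tool_rot: [-0.0, 0.597, 0.803, 0.001]
force: [-1.3, 9.6, 7.5]
opening: 0.0345
gripper_force: 26.8
t: 15.55
eef_pos: [0.6043, -0.0611, 0.0398]
tool_rot: [-0.001, 0.596, 0.803, 0.001]
force: [-3.3, 13.6, 10.6]
opening: 0.0344
gripper_force: 26.9
[43.87331684 -7.73489279  0.07252411] [-3.33453319 13.59201552 10.58606089] [ 2.75946712  0.40947186 -0.13293219]
```

```bash
python3 -m inch '{"jaw":[1,1,0.5,0.5,0.5,0.5,0.5,0.5,0.5,0.7,1,1,1,1,1],"slide":[[2.5,0,0],[0,0,0],[0,0,0],[0,0,0],[0,0,0],[0,0,-10],[0,0,-25],[0,0,-25],[0,-12,-10],[0,-22,0],[0,0,0],[0,0,0],[0,0,0],[0,0,0],[0,0,0]],"yaw":[0,0,0,0,0,0,0,0,0,0,-5,-8,-8,-8,-8]}'
python3 -m inch '{"jaw":[1,1,1,1,1,1,1,1,1],"slide":[[0,0,0],[0,0,0],[0,0,0],[0,0,0],[0,0,0],[0,0,0],[0,0,0],[0,0,0],[0,0,0]],"yaw":[-8,-8,-8,-8,-8,-8,-5,0,0]}'
python3 - <<'E'
from h import *
s=bot.get_state();A=rot(s["tool_rot"]);t=injig([*s["eef_pos"][:2],np.arctan2(A[1,1],A[0,1])],J);print(t,s["force"],s["eef_pos"],s["opening"],s["q"])
p=cam("wrist");oak,_=masks(p);cv2.imwrite("pics/w5.png",p["pixels"][:,:,::-1])
c=max(cv2.findContours(oak,0,1)[0],key=cv2.contourArea);print(cv2.boundingRect(c))
f=fitsil(c,PRO+[0,0,.018],[*(jig2w([.0264,-.006,0],J)[0][:2]),J[2]],p,0);print(f,injig(f[0],J))
E
```

```text
t: 17.05
eef_pos: [0.5703, -0.0707, 0.109]
tool_rot: [-0.0, 0.309, 0.951, -0.0]
force: [-0.1, 1.1, -7.3]
opening: 0.0002
gripper_force: 0.0
t: 17.95
eef_pos: [0.5708, -0.0707, 0.1091]
tool_rot: [-0.0, -0.144, 0.99, 0.0]
force: [0.7, 0.2, -7.8]
opening: -0.0001
gripper_force: 0.0
[ 8.94286798 -7.28449623 89.83876367] [ 0.67975732  0.17354947 -7.79320604] [ 0.5707594  -0.07066636  0.10914616] -0.00010157497528140448 [-2.69009562e-01  3.62053061e-01 -1.47525642e-01  1.06168130e+00
 -1.02610437e-04 -5.57765469e-01]
(144, 173, 241, 129)
(array([ 0.58843188, -0.0643265 ,  0.28601855]), np.float64(0.0713560543442684)) [27.69189108 -6.29227781 -0.31807494]
```

View pics/w5.png

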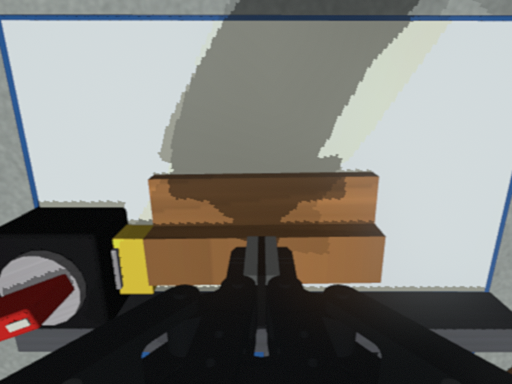

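The offcut's end touches the yellow stop (col ~150) and is square to within about 0.3°. The closed fingers are above the rebate. Down to just above the rebate floor, then push forward.

```bash
python3 -m inch '{"jaw":[1,1,1,1,1,1],"slide":[[0,0,20],[0,0,25],[0,0,20],[0,0,8],[0,0,0],[0,0,0]],"yaw":[0,0,0,0,0,0]}' 60
python3 -m inch '{"jaw":[1,1,1,1,1,1,1,1,1,1],"slide":[[-4,0,0],[-6,0,0],[-6,0,0],[-6,0,0],[-4,0,0],[-2,0,0],[-1,0,0],[0,0,0],[0,0,0],[0,0,0]],"yaw":[0,0,0,0,0,0,0,0,0,0]}'
python3 - <<'E'
from h import *
s=bot.get_state();A=rot(s["tool_rot"]);t=injig([*s["eef_pos"][:2],np.arctan2(A[1,1],A[0,1])],J);print(t,s["force"]@A)
E
```

```text
t: 18.6
eef_pos: [0.5718, -0.0707, 0.037]
tool_rot: [0.0, -0.145, 0.989, -0.0]
force: [0.1, 0.7, -9.2]
opening: 0.0002
gripper_force: 0.0
t: 19.6
eef_pos: [0.5991, -0.0622, 0.0363]
tool_rot: [0.0, -0.145, 0.989, 0.0]
force: [1.2, 0.7, -8.2]
opening: 0.0001
gripper_force: 0.0
[38.54695761 -7.32392987 90.00495175] [-1.37670215  0.34949811  8.24216262]
```

```bash
python3 -m inch '{"jaw":[1,1,1,1,1,1],"slide":[[-2,0,0],[-2,0,0],[-1,0,0],[0,0,0],[0,0,0],[0,0,0]],"yaw":[0,0,0,0,0,0]}'
python3 -m inch '{"jaw":[1,1,1,1],"slide":[[-1,0,0],[-1,0,0],[0,0,0],[0,0,0]],"yaw":[0,0,0,0]}'
python3 - <<'E'
from h import *
s=bot.get_state();A=rot(s["tool_rot"]);t=injig([*s["eef_pos"][:2],np.arctan2(A[1,1],A[0,1])],J);print(t,s["force"]@A)
E
```

```text
t: 20.2
eef_pos: [0.604, -0.0607, 0.0363]
tool_rot: [0.0, -0.145, 0.989, -0.0]
force: [0.5, 0.4, -7.8]
opening: -0.0002
gripper_force: 0.0
t: 20.6
eef_pos: [0.6052, -0.0603, 0.0362]
tool_rot: [-0.001, -0.145, 0.989, -0.0]
force: [-5.2, -0.7, -4.7]
opening: 0.0003
gripper_force: 2.8
[44.88227996 -7.25868273 89.99437588] [5.1629109  0.77113145 4.75042084]
```

```bash
python3 -m inch '{"jaw":[1,1,1,1,1,1],"slide":[[0,0,2],[0,0,1],[0,0,1],[0,0,0],[0,0,0],[0,0,0]],"yaw":[0,0,0,0,0,0]}'
python3 -m inch '{"jaw":[1,1,1,1],"slide":[[-0.5,0,1],[0,0,1],[0,0,0],[0,0,0]],"yaw":[0,0,0,0]}'
python3 - <<'E'
from h import *
s=bot.get_state();A=rot(s["tool_rot"]);t=injig([*s["eef_pos"][:2],np.arctan2(A[1,1],A[0,1])],J);print(t,s["force"]@A,s["eef_pos"])
p=cam("wrist");oak,_=masks(p);cv2.imwrite("pics/w6.png",p["pixels"][:,:,::-1])
print(proj(jig2w(np.array([[55,-86,54],[90,-86,54],[20,-86,32],[20,74,32]])/1e3,J),p).round(1).tolist())
E
```

```text
t: 21.2
eef_pos: [0.6052, -0.0604, 0.0322]
tool_rot: [-0.001, -0.145, 0.989, -0.0]
force: [-5.6, -1.3, -5.5]
opening: 0.0
gripper_force: 2.9
t: 21.6
eef_pos: [0.6053, -0.0604, 0.032]
tool_rot: [-0.0, -0.145, 0.989, -0.001]
force: [-13.7, -2.0, 13.6]
opening: -0.0002
gripper_force: 13.8
[44.92098839 -7.39764903 89.98397661] [ 13.70016064   1.96394182 -13.60421121] [ 0.60525154 -0.0604326   0.03203923]
[[79.8, 299.5], [92.2, 364.8], [92.7, 205.5], [439.1, 205.4]]
```

View pics/w6.png

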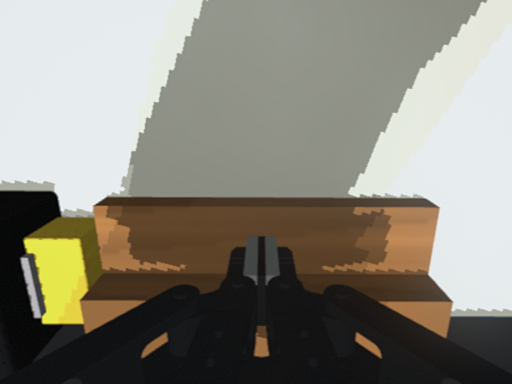

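The offcut's far face meets the fence and its right end meets the stop (contact seen near (100,270)). I press it lightly towards the stop to be sure it is seated.

```bash
python3 -m inch '{"jaw":[1,1,1,1],"slide":[[0,-1,-0.5],[0,-1,0],[0,0,0],[0,0,0]],"yaw":[0,0,0,0]}'
python3 - <<'E'
from h import *
s=bot.get_state();A=rot(s["tool_rot"]);t=injig([*s["eef_pos"][:2],np.arctan2(A[1,1],A[0,1])],J);print(t,s["force"]@A,s["eef_pos"])
E
```

```text
t: 22.05
eef_pos: [0.6053, -0.0606, 0.032]
tool_rot: [-0.001, -0.146, 0.989, 0.001]
force: [-14.1, 6.2, 11.7]
opening: -0.0
gripper_force: 13.4
[44.89728103 -7.51990252 90.05138844] [ 11.6871485   10.00658672 -11.662172  ] [ 0.60526398 -0.06055651  0.03202531]
```

```bash
python3 -m inch '{"jaw":[1,1,1,1,1,1],"slide":[[0,0.5,-1],[0,0.5,-0.4],[0,0.4,0],[0,0,0],[0,0,0],[0,0,0]],"yaw":[0,0,0,0,0,0]}'
python3 - <<'E'
from h import *
s=bot.get_state();A=rot(s["tool_rot"]);t=injig([*s["eef_pos"][:2],np.arctan2(A[1,1],A[0,1])],J);print(t,s["force"]@A,s["eef_pos"])
E
```

```text
t: 22.65
eef_pos: [0.6052, -0.0605, 0.0321]
tool_rot: [-0.001, -0.145, 0.989, 0.0]
force: [-8.6, -0.5, -2.5]
opening: -0.0001
gripper_force: 7.0
[44.88203583 -7.44274162 89.99830174] [8.32993508 1.9783981  2.56610346] [ 0.6052272  -0.06048699  0.03212719]
```

```bash
python3 -m inch '{"jaw":[1,1,1,1,1,1],"slide":[[-0.3,-0.2,0.8],[0,0,0],[0,0,0],[0,0,0],[0,0,0],[0,0,0]],"yaw":[0,0,0,0,0,0]}'
python3 - <<'E'
from h import *
s=bot.get_state();A=rot(s["tool_rot"]);t=injig([*s["eef_pos"][:2],np.arctan2(A[1,1],A[0,1])],J);print(t,s["force"]@A,s["eef_pos"])
E
```

```text
t: 23.25
eef_pos: [0.6053, -0.0605, 0.0321]
tool_rot: [-0.001, -0.145, 0.989, 0.0]
force: [-12.6, -0.1, 5.2]
opening: 0.0001
gripper_force: 10.8
[44.91433179 -7.44748523 90.00537647] [12.09838703  3.50224626 -5.21287342] [ 0.60525949 -0.06048225  0.03208667]
```

```bash
python3 -c "
from rig import bot
print(bot.finish_job())"
```

```text
the job is handed in; nothing more can be done
None
```

I turned the knob about 71° to its hard end, where the yellow stop looked fully out, then seated the oak offcut against the stop and fence and handed the job in at about 23 s while still pushing about 12 N forwards and 13 N down (the downward figure allows for an 8 N sensor offset; it read 5 N raw), but have seen no verdict.

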